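Pack the compartment under a cantilever tray

TASK

Lift the toolbox's swing-out tray by its handle and swing it right over until it rests open at the side, then put the marker in the long bay underneath and the smaller of the two mushroom-shaped wooden knobs in the square bay nearer to the robot. Then swing the tray back and lower it gently until it is fully down on the box; what lies in the tray must stay in it, and the other things on the bench must be left where they are.

Things in the scene. Friction and masses are not known exactly. Their poses are not given: they have to be found in the camera images.
- toolbox: grey metal toolbox fixed on the bench, 160 (x) x 200 (y) x 45 mm, open on top; origin under its centre. Its x axis points to the side where the open tray rests (roughly the robot's right). Walls and floor 5 mm. Inside: a long bay along y on the -x side (x -75 to -11 mm) and two square bays on the +x side (x -7 to 75 mm), the -y one nearer to the robot; 4 mm walls between them with tops 22 mm above the inner floor.
- tray_swing (a joint): angle q of the tray's arms, rad: 0 fully down, 1.833 rests open on a stop. The 0.35 kg tray stays level and does not turn; every point moves on an arc: from closed, 121.4*(sin(q-1.134)+0.906) mm along the box's x and 121.4*(cos(q-1.134)-0.423) mm up (open +188 and +42, top +70 at q 1.13). Let go, it falls to the side it leans to; rests by its weight at both ends; light friction.
- tray_handle (a point): centre of the tray's handle: a black bar along the box's y axis, 12 mm thick (across x), 14 mm high, 128 mm long (112 mm clear between its posts), 100 mm above the bench when the tray is down; its axes are those of the box. The bar's underside is 23 mm above the tray's rim and is open underneath.
- tray_floor (a point): centre of the tray's inner floor; the tray is 160 x 200 mm, 25 mm high, with 3 mm floor and walls, its underside on the box's rim (45 mm above the bench) when down.
- long_bay (a point): centre of the inner floor of the long bay (5 mm above the bench), axes as the box; the bay is 64 mm wide along x and 190 mm long along y.
- near_bay (a point): centre of the inner floor of the square bay nearer to the robot, on the box's -y side (5 mm above the bench); 82 mm along x, 93 mm along y. The other square bay, on the +y side, is alike.
- marker_center (a point): centre of a felt marker, light grey barrel with a black cap, lying on the bench, 137 mm long along its y axis, 17 mm across, 16 mm high; centre 8 mm above what it lies on.
- small_knob_center (a point): centre of the smaller mushroom-shaped wooden knob (dark), round, 38 mm across its head, 30 mm high, standing on its neck; centre 15 mm above what it stands on. The head is the upper part, widest about 20 mm above its foot.
- large_knob: the larger mushroom-shaped wooden knob (reddish), 54 mm across, 38 mm high, origin under its centre; must stay.
- castor: old ball castor lying on the bench, 69 x 42 x 40 mm, origin under its centre; must stay.
- ball_knob: small pale wooden ball-shaped knob, 30 mm across, 32 mm high, origin under its centre; must stay.
- screwdriver: screwdriver lying at the back left, 209 mm long along its y axis, handle 31 mm high, origin under its centre; must stay.
- oval_knob: oval white drawer knob lying loose in the tray, 33 x 53 x 20 mm, origin under its centre.
- round_knob: round blue drawer knob standing loose in the tray, 30 mm across, 22 mm high, origin under its centre.
- marker: the marker, origin under its centre, axes as marker_center.
- padlock: small brass padlock lying flat on the bench, 65 mm long along x with its shackle to +x, 42 mm wide, 18 mm high, origin under its centre; must stay.
- small_knob: the smaller knob itself, origin under its centre.

How it is judged:
By the outcome, as a careful person would: the job done as asked, in the order asked, and still so for the second after the job is handed in, with the robot touching nothing.
It also fails if it takes over 72 s, if anything falls off the work surface, if the arm or the gripper's body presses on something with over 40 N, if the wrist force passes 120 N, or if a joint passes its speed limit or range.

ROBOT

A 7-joint arm with a two-finger parallel gripper is mounted at the origin on a cart in front of the work surface, level with it; the furniture and walls round the work are solid. World frame = base frame: x ahead of the robot, y to its left, z up, the work surface at z = 0. Lengths are in m, angles in degrees, forces in N, time in s.
With the tool pointing down it reaches from about 0.425 to 0.875 m from the base axis. Payload 8.4 kg.
Tool frame: the origin (TCP) lies where the fingers leave the gripper's body, on its centre line; the fingertips stand 73 mm ahead of it and the grasp point (between the pads) lies 54 mm ahead of it (r.finger_overhang is the distance from the TCP to the fingertips, in m); z points along the fingers, y is the line along which they close (so a half turn about z gives the same grasp; the last joint's range is limited). The gripper opens to 85 mm and grips with 20 to 120 N. Pads are 22 mm wide; open, the fingers measure 114 mm over their backs; the gripper's body (76 mm by 85 mm) begins 54 mm behind the grasp point. The pads swing forward as they close: fully open they stand 13 mm farther back than shut.
Start: joints at [59.175, 19.091, 2.286, 83.961, -0.768, 76.965, -3.352], TCP at [0.276, -0.588, 0.304] pointing down, gripper open.
Joint ranges: [-147.57, 147.57], [-21.85, 119.76], [-74.77, 79.35], [14.55, 137.4], [-85.83, 265.84], [4.83, 119.75], [-152.11, 152.11]. Speed limits (degrees/s): [127.2, 127.2, 159.86, 159.86, 180, 180, 180].

INTERFACE

Orientations are given as a 3x3 rotation matrix whose columns are the frame's x, y, z axes.
In Python, from workcell import r gives the robot as it stands.
- The arm moves only by the shell command python3 -m handwheel 'ROWS' [FORCE]. ROWS is JSON, a list of rows, each a list of 5 numbers: the gripper command: -1 is shut, 1 is fully open, values between are in proportion, then the shift along the tool's x, y, z in mm, then the turn about the tool's z in rad. In form: [[fingers, dx, dy, dz, twist], ...]. A call has 1 to 12 rows; each row is the pose to reach, as a shift and turn from the pose commanded when the call began, along the tool's axes at that moment; what a row does not reach only later rows make up. A row lasts 1/12 s, in which the tool goes at most 41.7 mm and 7.16 degrees, less where a joint would pass 70% of its speed; a pose out of reach is approached as far as the arm can. A call with a gripper value outside its range is refused whole. The fingers move at their own pace and stop on an object; FORCE is the grip in N (left out, the last holds). Time passes only in rows, so rows that repeat a pose let the fingers close. It gives the time, the measured TCP pose, the force and the opening at its end, in the units of the state.
- r.state(): the state, without advancing time (a new reading comes with each control period).
- r.capture(name): name is "scene" or "side" or "wrist"; returns a dict with "pixels" (384x512x3 uint8, red, green, blue), "mtx" (3x3 intrinsics, pixels), "origin" and "attitude" of the camera in the world. Camera axes: x right, y down, z forward; pixel columns grow to the right and rows downward; lengths in m; the calibration is good to about 2 mm. A picture is of the moment at which its call begins. There is no depth.
- r.finish_job(): hands the job in, once; it reports no verdict.
Trained networks look in a picture, given as the dict that the camera call returned (one of the last four; its "shot" number tells which), for a name from the list of things; names that differ only in an ending like _2 or _b are one class to them, and where a whole thing is asked for, a point or a joint stands for the part that bears it (a point fixed in the world has none). Each returns a list of dicts, best first, with "score" (0 to 1); they miss things now and then, are a little off and sometimes report something else, mostly with a low value. They report only what shows in the picture. A call takes as long as a camera call.
- r.cut_out(label, picture): "pixels" (384x512 bool, what is visible of it) and "uv" ([column, row] in pixels, amid what is visible of it).
- r.landmark_of(label, picture): "uv" ([column, row] in pixels: a listed point, or the origin of a listed thing).
The state is a dict: "time_s": time; "joint_positions": joint angles; "joint_vel": joint speeds; "joint_torque": joint torques, N m; "tcp_pos": TCP position; "tool_rot": TCP orientation; "force": force on the tool from outside, world axes, zero at the start; "ft_torque": the same for the moment, N m; "grip_width": opening from 0.0 (shut) to 1.0 (fully open).
Only numpy, scipy, OpenCV 4.12 (cv2) and the standard library are available. Lean on these libraries where they do the work, as an engineer would, in place of code of your own. Each camera call takes 0.05 s, during which the arm holds its last target. There are 200 camera calls.

## Working session

There is one attempt and no reset: what is moved stays moved. The work goes in short steps, Python scripts to look and compute and a shell command to move; the robot and the scene stay as the last step left them, time stands still between calls to the robot, and variables do not carry over. Pictures are saved under pics/ and viewed, on a budget of 16 in all, crops included, one or two more only if the job needs it, and the job is handed in when it is done.

```bash
mkdir -p pics; ls
cat > h.py <<'E'
import numpy as np, cv2
from workcell import r
def ray(p,uv):
    K=np.array(p["mtx"]);R=np.array(p["attitude"])
    d=R@np.linalg.solve(K,[uv[0],uv[1],1.]);return np.array(p["origin"]),d
def atz(p,uv,z):
    o,d=ray(p,uv);return o+d*(z-o[2])/d[2]
def proj(p,X):
    R=np.array(p["attitude"]);c=np.array(p["mtx"])@(R.T@(np.array(X)-np.array(p["origin"])));return c[:2]/c[2]
def tri(obs):
    A=np.zeros((3,3));b=np.zeros(3)
    for p,uv in obs:
        o,d=ray(p,uv);d=d/np.linalg.norm(d);M=np.eye(3)-np.outer(d,d);A+=M;b+=M@o
    return np.linalg.solve(A,b)
def save(p,n): cv2.imwrite("pics/"+n,cv2.cvtColor(np.array(p["pixels"]),cv2.COLOR_RGB2BGR))
E
python3 - <<'E'
from h import *
np.set_printoptions(precision=4,suppress=True)
s=r.state();print(s["time_s"],s["tcp_pos"],s["tool_rot"],s["grip_width"],s["force"])
Z=dict(toolbox=0,tray_handle=.1,tray_floor=.048,marker_center=.008,small_knob_center=.015,large_knob=0,castor=0,ball_knob=0,screwdriver=0,oval_knob=.048,round_knob=.048,padlock=0,long_bay=.005,near_bay=.005,marker=0,small_knob=0)
P={n:r.capture(n) for n in("scene","side")}
for n,p in P.items(): save(p,n+"0.png");print(n,p["origin"])
for l,z in Z.items():
    for n,p in P.items():
        for d in r.landmark_of(l,p)[:2]:
            print(l,n,np.round(d["uv"],1),round(d["score"],2),atz(p,d["uv"],z)[:2])
cv2.imwrite("pics/both0.png",np.vstack([cv2.resize(cv2.imread(f"pics/{n}0.png"),(400,300)) for n in P]))
E
```

```text
pics
0.0 [ 0.276  -0.5881  0.303 ] [[ 0.9053  0.4249 -0.0008]
 [ 0.4249 -0.9053  0.0014]
 [-0.0001 -0.0016 -1.    ]] 0.9965317516561664 [-0.1912 -0.2511 -0.0727]
scene [-0.1572  0.8671  0.696 ]
side [ 0.1805 -0.5319  0.5507]
toolbox scene [281.7 197.7] 0.97 [ 0.5612 -0.0742]
toolbox side [302.7 252.2] 0.94 [ 0.5618 -0.0707]
tray_handle scene [284.6 168.9] 0.8 [ 0.5555 -0.0706]
tray_handle scene [241.1 288.4] 0.39 [0.2961 0.3795]
tray_handle side [303.2 212.4] 0.57 [ 0.5609 -0.0624]
tray_floor scene [284.1 185.2] 0.85 [ 0.5523 -0.0698]
tray_floor side [333.7 244.4] 0.72 [ 0.5947 -0.1237]
tray_floor side [303.1 233.6] 0.65 [ 0.5619 -0.0666]
marker_center scene [242.3 284.2] 0.58 [0.3736 0.2924]
marker_center scene [302.  196.8] 0.49 [ 0.5139 -0.1108]
marker_center side [159.3 186.7] 0.54 [0.3776 0.3156]
marker_center side [266.2 199.9] 0.45 [0.5893 0.1222]
small_knob_center scene [182.  221.6] 0.56 [0.6525 0.2333]
small_knob_center side [263.8 173. ] 0.42 [0.6455 0.2268]
large_knob scene [159.9 251.4] 0.71 [0.6065 0.3427]
large_knob scene [241.2 286.4] 0.43 [0.3765 0.2928]
large_knob s
[... 961 characters left out ...]
ck side [193.2 234.1] 0.67 [0.3845 0.1007]
long_bay scene [274.1 206.5] 0.61 [ 0.5397 -0.0134]
long_bay scene [251.9 229.4] 0.32 [0.5065 0.1167]
long_bay side [282.6 239.3] 0.66 [ 0.5445 -0.0197]
long_bay side [159.5 187.7] 0.44 [0.3776 0.3154]
near_bay scene [301.7 197.4] 0.95 [ 0.5153 -0.1116]
near_bay side [297.4 274. ] 0.62 [ 0.5129 -0.1197]
marker scene [239.2 288.9] 0.76 [0.374  0.3018]
marker scene [273.3 203.5] 0.46 [ 0.5572 -0.0308]
marker side [157.5 191.8] 0.76 [0.3687 0.3067]
small_knob scene [242.3 287.1] 0.48 [0.3732 0.2927]
small_knob scene [188.  228.3] 0.47 [0.6345 0.2286]
small_knob side [261.4 179.4] 0.66 [0.6351 0.2222]
small_knob side [332.8 243.2] 0.65 [ 0.6351 -0.0808]
```

View pics/scene0.png

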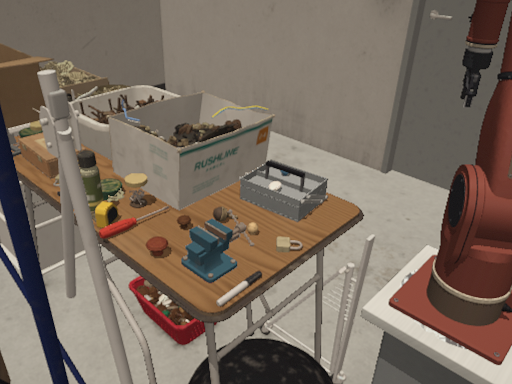

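View pics/side0.png

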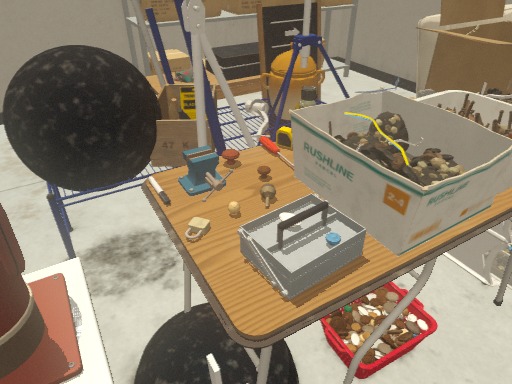

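Scene: tray box at about (283,190) with the handle from (267,165) to (304,178). The marker is at (240,288) beside a blue vise at (210,255), the small dark knob is at (184,222), and the large knob is at (158,245). In the side picture, the box is at (302,245) with a tall carton behind it.

Run:
```python
from h import *
np.set_printoptions(precision=4,suppress=True)
P={n:r.capture(n) for n in("scene","side")}
Z=dict(tray_handle=.1,marker=.008,small_knob=.018,toolbox=.02,oval_knob=.058,round_knob=.06)
for l,z in Z.items():
  for n,p in P.items():
    for d in r.cut_out(l,p)[:2]:
        m=np.array(d["pixels"]).astype(np.uint8);ys,xs=np.nonzero(m)
        W=np.array([atz(p,(u,v),z)[:2] for u,v in zip(xs,ys)])
        c=W.mean(0);w,V=np.linalg.eigh(np.cov(W.T));t=(W-c)@V[:,1]
        print(l,n,round(d["score"],2),len(xs),"uv",np.round(d["uv"]),"c",c,"mid",c+V[:,1]*(t.max()+t.min())/2,"ang",np.degrees(np.arctan2(V[1,1],V[0,1])).round(1),"len",np.ptp(t).round(3))
a=cv2.imread("pics/scene0.png")[135:320,120:380];b=cv2.imread("pics/side0.png")[130:315,130:390]
cv2.imwrite("pics/z1.png",cv2.resize(np.vstack([a,b]),None,fx=1.62,fy=1.62,interpolation=cv2.INTER_CUBIC))
```

```text
tray_handle scene 0.79 2369 uv [283. 183.] c [ 0.5086 -0.0093] mid [ 0.5144 -0.0101] ang 171.8 len 0.246
tray_handle side 0.71 5870 uv [299. 231.] c [ 0.5196 -0.1149] mid [ 0.5282 -0.1124] ang -163.9 len 0.225
tray_handle side 0.67 8180 uv [295. 246.] c [ 0.5052 -0.1306] mid [ 0.5196 -0.123 ] ang -152.2 len 0.282
marker scene 0.66 370 uv [241. 284.] c [0.3719 0.3029] mid [0.3719 0.3028] ang 92.5 len 0.141
marker side 0.67 197 uv [157. 190.] c [0.3716 0.2984] mid [0.3715 0.3025] ang 91.3 len 0.147
small_knob scene 0.64 128 uv [188. 223.] c [0.6515 0.2295] mid [0.6493 0.2312] ang 142.2 len 0.059
small_knob side 0.56 105 uv [262. 170.] c [0.6481 0.2336] mid [0.6464 0.2307] ang 60.1 len 0.059
toolbox scene 0.64 3508 uv [283. 188.] c [ 0.5742 -0.0928] mid [ 0.5845 -0.1022] ang 137.5 len 0.375
toolbox scene 0.63 349 uv [239. 288.] c [0.363  0.3167] mid [0.3631 0.3137] ang 92.0 len 0.141
toolbox side 0.68 8012 uv [299. 243.] c [ 0.5622 -0.0601] mid [ 0.5795 -0.0516] ang -153.7 len 0.326
oval_knob scene 0.48 102 uv [270. 185.] c [ 0.5625 -0.0356] mid [ 0.5629 -0.0362] ang 122.9 len 0.06
oval_knob side 0.45 88 uv [284. 216.] c [ 0.5553 -0.0109] mid [ 0.5563 -0.0211] ang 95.3 len 0.05
round_knob side 0.32 235 uv [267. 194.] c [0.5675 0.0834] mid [0.5633 0.0772] ang 56.1 len 0.098
```

View pics/z1.png

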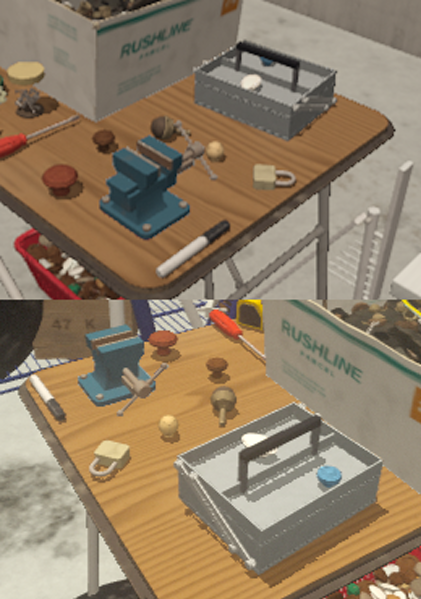

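The composite shows the tray handle ends at scene (267,162)/(304,176) and side (278,228)/(327,205). The oval knob lies under and beside the handle at the left, the blue knob at the right. The vise jaw stands between the small knob and the marker.

Run:
```python
from h import *
np.set_printoptions(precision=4,suppress=True)
P={n:r.capture(n) for n in("scene","side","wrist")}
for n,E in dict(scene=[(267,163),(304,176.5)],side=[(278,228),(327.5,206)]).items():
    a,b=[atz(P[n],e,.106)[:2] for e in E];print(n,a,b,(a+b)/2,np.linalg.norm(a-b),np.degrees(np.arctan2(*(b-a)[::-1])))
# dark handle pixels
for n,(u0,u1,v0,v1) in dict(scene=(258,312,156,190),side=(270,335,195,250)).items():
    im=np.array(P[n]["pixels"]).astype(int);m=np.zeros(im.shape[:2],bool);m[v0:v1,u0:u1]=im[v0:v1,u0:u1].max(2)<62
    ys,xs=np.nonzero(m);W=np.array([atz(P[n],(u,v),.1)[:2] for u,v in zip(xs,ys)]);print(n,len(xs),W.min(0),W.max(0))
w=P["wrist"];s=r.state();R=np.array(s["tool_rot"]);print("wrist cam in tool",R.T@(np.array(w["origin"])-s["tcp_pos"]),R.T@np.array(w["attitude"]))
```

```text
scene [ 0.6079 -0.0536] [ 0.4817 -0.064 ] [ 0.5448 -0.0588] 0.12667295473741746 -175.30053561265393
side [ 0.4872 -0.0839] [ 0.6105 -0.076 ] [ 0.5488 -0.0799] 0.12348511604391411 3.6962162227173847
scene 227 [ 0.4556 -0.0912] [0.6224 0.005 ]Traceback (most recent call last):
  File "<stdin>", line 9, in <module>
    return umr_minimum(a, axis, None, out, keepdims, initial, where)
ValueError: zero-size array to reduction operation minimum which has no identity
```

```bash
python3 -m handwheel '[[1,40,-30,0,0.1],[1,80,-60,0,0.2],[1,119,-90,0,0.3],[1,156,-117,0,0.37],[1,195,-147,0,0.37],[1,234,-176,0,0.37],[1,273,-206,0,0.37],[1,312,-235,0,0.37],[1,351,-264,0,0.37],[1,390,-294,0,0.37],[1,415,-313,0,0.37],[1,415,-313,0,0.37]]'
cat > look.py <<'E'
import sys
from h import *
np.set_printoptions(precision=4,suppress=True)
s=r.state();print(s["time_s"],s["tcp_pos"],s["tool_rot"],s["force"],s["grip_width"])
w=r.capture("wrist");R=np.array(s["tool_rot"]);print("cam",R.T@(np.array(w["origin"])-s["tcp_pos"]),R.T@np.array(w["attitude"]))
save(w,sys.argv[1])
for a in sys.argv[2:]:
    l,z=a.split("=")
    for d in r.landmark_of(l,w)[:2]: print(l,np.round(d["uv"]),round(d["score"],2),atz(w,d["uv"],float(z)))
E
python3 look.py w1.png tray_handle=.1 toolbox=0 near_bay=.005 long_bay=.005 tray_floor=.048 oval_knob=.048 round_knob=.048
```

```text
time_s: 3.55
tcp_pos: [0.5102, -0.1444, 0.3043]
tool_rot: [[0.998, 0.069, 0.001], [0.069, -0.998, -0.0], [0.001, 0.0, -1.0]]
force: [2.1, -0.5, -0.1]
grip_width: 1.001
3.55 [ 0.5102 -0.1444  0.3043] [[ 0.9976  0.0686  0.0008]
 [ 0.0686 -0.9976 -0.0003]
 [ 0.0008  0.0004 -1.    ]] [ 2.1193 -0.4771 -0.0774] 1.0010044134336085
cam [ 0.0786  0.0009 -0.0703] [[-0.0001 -0.9517 -0.3071]
 [ 1.     -0.0001  0.0002]
 [-0.0002 -0.3071  0.9517]]
toolbox [206. 130.] 0.83 [ 0.5556 -0.0747  0.    ]
toolbox [41. 83.] 0.69 [0.5987 0.13   0.    ]
oval_knob [156. 136.] 0.79 [ 0.5494 -0.0255  0.048 ]
round_knob [240. 103.] 0.78 [ 0.5918 -0.1198  0.048 ]
```

View pics/w1.png

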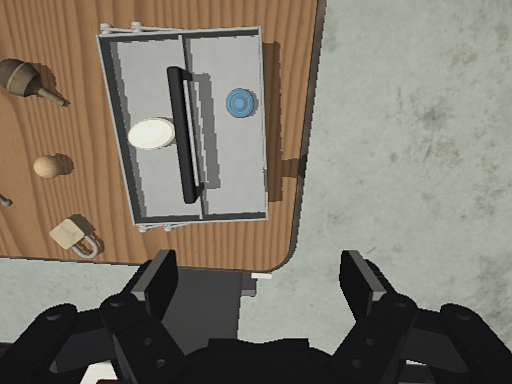

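The wrist view shows the tray rim corners at (100,37), (261,28), (267,218) and (136,225), with the handle running from (176,68) to (191,202).

Run:
```python
from h import *
np.set_printoptions(precision=4,suppress=True)
p=r.capture("wrist")
C=np.array([atz(p,q,.07)[:2] for q in[(100,36.5),(261,28),(267.5,218.5),(136,225.5)]]);print(C,C.mean(0))
for i in range(4):
    d=C[(i+1)%4]-C[i];print(np.linalg.norm(d),np.degrees(np.arctan2(d[1],d[0])))
im=np.array(p["pixels"]).max(2).astype(int)
m=np.zeros(im.shape,np.uint8);m[60:210,160:205]=(im[60:210,160:205]<60)
n,L,S,c=cv2.connectedComponentsWithStats(m);k=1+np.argmax(S[1:,4]);ys,xs=np.nonzero(L==k)
W=np.array([atz(p,q,.105)[:2] for q in zip(xs,ys)],np.float32);(c,sz,a)=cv2.minAreaRect(W);print(len(xs),c,sz,a)
b=W.mean(0);w,V=np.linalg.eigh(np.cov(W.T));print(b,np.degrees(np.arctan2(V[1,1],V[0,1])))
s=r.state();R=np.array(s["tool_rot"])
print([proj(p,s["tcp_pos"]+R@np.array([0,y,.073])) for y in(-.0425,0,.0425)])
```

```text
[[ 0.6418  0.0121]
 [ 0.6592 -0.1416]
 [ 0.4647 -0.1627]
 [ 0.4457 -0.0091]] [ 0.5528 -0.0754]
0.15473685537742654 -83.54176082780575
0.19555995358744835 -173.8071666318804
0.15478201534574013 97.06224393252084
0.1971917695006129 6.184406891836261
2218 (0.5525171756744385, -0.07523907721042633) (0.1381823569536209, 0.02252480760216713) 6.311554908752441
[ 0.5586 -0.0723] -173.69141163648783
[array([181.9106, 251.3833]), array([256.2748, 251.3606]), array([330.6299, 251.338 ])]
```

```bash
python3 -m handwheel '[[1,24,-33,0,-0.02],[1,48,-66,0,-0.041],[1,48,-66,30,-0.041],[1,48,-66,65,-0.041],[1,48,-66,95,-0.041],[1,48,-66,120,-0.041],[1,48,-66,135,-0.041],[1,48,-66,145,-0.041],[1,48,-66,149,-0.041],[1,48,-66,149,-0.041],[0.2,48,-66,149,-0.041],[0.2,48,-66,149,-0.041]]' 30
python3 look.py w2.png
```

```text
time_s: 5.0
tcp_pos: [0.5537, -0.0773, 0.1562]
tool_rot: [[0.994, 0.109, 0.002], [0.109, -0.994, -0.0], [0.002, 0.001, -1.0]]
force: [-0.3, -0.6, -0.6]
grip_width: 0.75
5.0 [ 0.5537 -0.0773  0.1562] [[ 0.994   0.1093  0.0021]
 [ 0.1093 -0.994  -0.0003]
 [ 0.002   0.0005 -1.    ]] [-0.2648 -0.6424 -0.5788] 0.7504257312981696
cam [ 0.0785  0.0009 -0.0704] [[-0.0001 -0.9517 -0.3071]
 [ 1.     -0.0001  0.0002]
 [-0.0002 -0.3071  0.9517]]
```

View pics/w2.png

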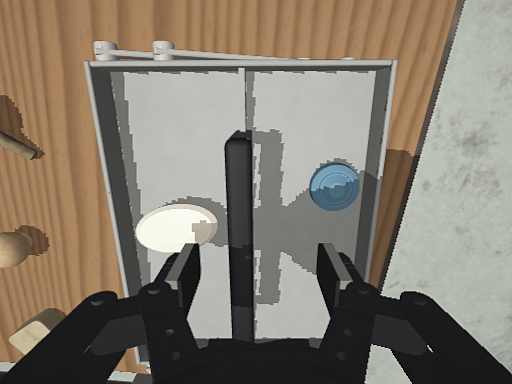

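The bar, at column 241, lies left of the finger midline at about column 258.

Run:
```python
from h import *
np.set_printoptions(precision=4,suppress=True)
p=r.capture("wrist");s=r.state();R=np.array(s["tool_rot"])
im=np.array(p["pixels"]).max(2)
for v in(160,200,240):
    xs=np.nonzero(im[v,215:265]<55)[0]+215
    for z in(.107,):
        a,b=[R.T@(atz(p,(u,v),z)-s["tcp_pos"]) for u in(xs.min()-.5,xs.max()+.5)];print(v,xs.min(),xs.max(),a,b)
for y in(-.03,0,.03): print(proj(p,s["tcp_pos"]+R@np.array([0,y,.07])))
print([R.T@(atz(p,q,.07)-s["tcp_pos"]) for q in((87,64),(396,62))])
```

```text
160 225 251 [ 0.057  -0.0135  0.0492] [ 0.057  -0.0019  0.0492]
200 227 251 [ 0.0389 -0.0132  0.0491] [ 0.0389 -0.002   0.0491]
240 229 252 [ 0.0191 -0.013   0.0491] [ 0.0191 -0.0017  0.0491]
[203.0194 254.0125]
[256.4025 254.002 ]
[309.7812 253.9915]
[array([ 0.0994, -0.086 ,  0.0862]), array([0.1004, 0.071 , 0.0863])]
```

```bash
python3 -m handwheel '[[0.2,0,-7.5,2,0],[0.2,0,-7.5,2,0],[-0.3,0,-7.5,2,0],[-0.5,0,-7.5,2,0],[-1,0,-7.5,2,0],[-1,0,-7.5,2,0],[-1,0,-7.5,2,0],[-1,0,-7.5,2,0],[-1,0,-7.5,2,0],[-1,0,-7.5,2,0]]' 40
```

```text
time_s: 5.93
tcp_pos: [0.5521, -0.069, 0.1531]
tool_rot: [[0.994, 0.11, -0.0], [0.11, -0.994, 0.001], [-0.0, -0.001, -1.0]]
force: [-1.3, 5.0, 3.2]
grip_width: 0.132
```

```bash
python3 -c "
import numpy as np
q=np.array([0,.02,.06,.12,.2,.3,.4,.55,.7,.85,1,1.134,1.27,1.4,1.5,1.6,1.68,1.74,1.79,1.833])
for a in np.linspace(0,1.833,21): print(round(a,3),round(121.4*(np.sin(a-1.134)+.906),1),round(-121.4*(np.cos(a-1.134)-.423),1))"
```

```text
0.0 -0.0 -0.0
0.092 5.1 -9.9
0.183 11.2 -19.2
0.275 18.1 -27.9
0.367 25.7 -36.0
0.458 34.1 -43.4
0.55 43.0 -49.9
0.642 52.6 -55.6
0.733 62.6 -60.4
0.825 73.1 -64.3
0.916 83.8 -67.2
1.008 94.8 -69.1
1.1 105.8 -70.0
1.191 117.0 -69.8
1.283 128.0 -68.7
1.375 138.9 -66.5
1.466 149.6 -63.4
1.558 159.9 -59.3
1.65 169.9 -54.3
1.741 179.3 -48.3
1.833 188.1 -41.6
```

```bash
python3 -m handwheel '[[-1,1,0,-2,0],[-1,2.4,0,-5,0],[-1,5.1,0,-9.9,0],[-1,8,0,-14.6,0],[-1,11.2,0,-19.2,0],[-1,18.1,0,-27.9,0]]' 2>&1 | head -0
python3 -m handwheel '[[-1,0,0.5,-1,0],[-1,0,1.1,-2.5,0],[-1,0,2.4,-5,0],[-1,0,5.1,-9.9,0],[-1,0,8,-14.6,0],[-1,0,11.2,-19.2,0],[-1,0,14.6,-23.6,0],[-1,0,18.1,-27.9,0],[-1,0,21.9,-32,0],[-1,0,25.7,-36,0],[-1,0,25.7,-36,0],[-1,0,25.7,-36,0]]'
```

```text
time_s: 7.43
tcp_pos: [0.5643, -0.1052, 0.2075]
tool_rot: [[0.995, 0.098, -0.023], [0.098, -0.995, -0.01], [-0.024, 0.008, -1.0]]
force: [-11.9, -32.1, -45.5]
grip_width: 0.128
```

I mistyped that first row set: it put the shift in the x column. The tray is still held, so I'll relax the strain back onto the arc.

```bash
python3 -m handwheel '[[-1,-3,4,4,0],[-1,-6,8,8,0],[-1,-10,12,12,0],[-1,-10,12,12,0],[-1,-10,12,12,0]]'
python3 - <<'E'
from h import *
p=r.capture("side");q=r.capture("scene")
a=p["pixels"][120:330,180:400];b=q["pixels"][110:320,170:390]
cv2.imwrite("pics/s2.png",cv2.cvtColor(cv2.resize(np.hstack([a,b]),None,fx=1.8,fy=1.8),cv2.COLOR_RGB2BGR))
E
```

```text
time_s: 7.85
tcp_pos: [0.5629, -0.1045, 0.2049]
tool_rot: [[0.994, 0.111, -0.004], [0.111, -0.994, 0.002], [-0.004, -0.003, -1.0]]
force: [-11.2, 8.8, 8.3]
grip_width: 0.129
```

View pics/s2.png

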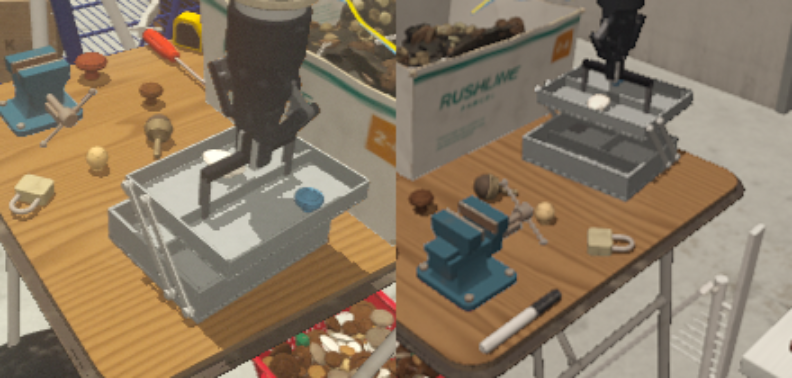

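Both views show the tray raised level on its arms, with both knobs still in it and the gripper on the bar. I'll go on along the arc.

```bash
python3 -m handwheel '[[-1,-1,2.5,-2,0],[-1,-2,6.5,-4.6,0],[-1,-2,16.1,-10.3,0],[-1,-2,26.1,-15.1,0],[-1,-2,36.6,-19,0],[-1,-2,47.3,-21.9,0],[-1,-2,58.3,-23.8,0],[-1,-2,69.3,-24.7,0],[-1,-2,80.5,-24.5,0],[-1,-2,91.5,-23.4,0],[-1,-2,97,-22.4,0],[-1,-2,97,-22.4,0]]'
```

```text
time_s: 8.95
tcp_pos: [0.5736, -0.2056, 0.2265]
tool_rot: [[0.994, 0.107, 0.001], [0.107, -0.994, -0.001], [0.001, 0.001, -1.0]]
force: [4.7, -0.9, -0.5]
grip_width: 0.127
```

```bash
python3 -m handwheel '[[-1,0,3,0.8,0],[-1,0,7,2,0],[-1,0,13,4,0],[-1,0,21.7,7.4,0],[-1,0,26.7,9.9,0],[-1,0,31.7,12.4,0],[-1,0,36.7,15.6,0],[-1,0,41.1,18.4,0],[-1,0,45.8,21.7,0],[-1,0,49.5,24.7,0],[-1,0,51,26,0],[-1,0,51,26,0]]'
```

```text
time_s: 9.95
tcp_pos: [0.5791, -0.255, 0.2014]
tool_rot: [[0.994, 0.109, 0.002], [0.109, -0.994, -0.001], [0.001, 0.001, -1.0]]
force: [5.2, -2.3, 2.1]
grip_width: 0.125
```

```bash
python3 -m handwheel '[[-0.3,0,0,0,0],[0.3,0,0,0,0],[0.3,0,0,0,0],[0.3,0,0,0,0],[0.3,0,0,-15,0],[0.3,0,0,-45,0],[0.3,0,0,-85,0],[0.3,0,0,-120,0],[0.3,0,0,-120,0]]'
python3 -m handwheel '[[1,-8,-32,0,-0.12],[1,-17,-67,0,-0.24],[1,-27,-106,0,-0.36],[1,-37,-145,0,-0.48],[1,-47,-185,0,-0.60],[1,-56,-224,0,-0.72],[1,-66,-264,0,-0.84],[1,-76,-303,0,-0.96],[1,-86,-342,0,-1.08],[1,-96,-382,0,-1.2],[1,-106,-421,0,-1.32],[1,-116,-460,0,-1.44]]'
python3 - <<'E'
from h import *
s=r.state();R=np.array(s["tool_rot"]);print(s["joint_positions"])
print("to marker hover",R.T@(np.array([.372,.303,.3])-s["tcp_pos"]))
p=r.capture("side");q=r.capture("wrist")
cv2.imwrite("pics/s3.png",cv2.cvtColor(cv2.resize(np.hstack([p["pixels"],q["pixels"]]),None,fx=.78,fy=.78),cv2.COLOR_RGB2BGR))
E
```

```text
time_s: 10.7
tcp_pos: [0.5804, -0.2542, 0.3293]
tool_rot: [[0.994, 0.109, 0.01], [0.109, -0.994, -0.004], [0.009, 0.005, -1.0]]
force: [0.3, -0.0, 2.1]
grip_width: 0.65
time_s: 11.7
tcp_pos: [0.4116, 0.1924, 0.3211]
tool_rot: [[0.015, 1.0, 0.0], [1.0, -0.015, -0.001], [-0.001, 0.0, -1.0]]
force: [0.7, 0.4, 0.4]
grip_width: 0.999
[ 11.51747925  -3.1362634  -40.00030303 106.51850608  -2.03438349
  75.88891    -28.81736973]
to marker hover [ 0.11003605 -0.04125193  0.0210266 ]
```

View pics/s3.png

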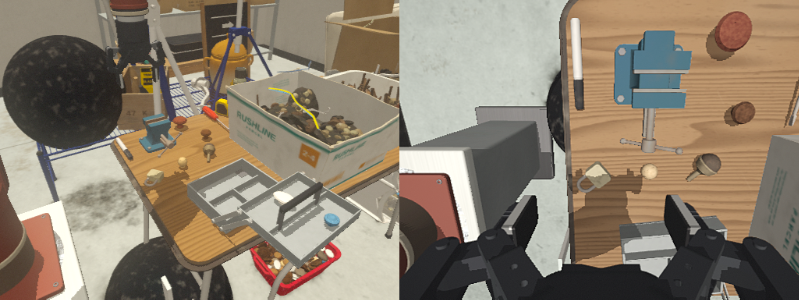

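The tray rests open at the right with both knobs in it. In the wrist view the marker is at the left beside the vise, and the small knob is at the right.

```bash
cat > meas.py <<'E'
import sys
from h import *
np.set_printoptions(precision=4,suppress=True)
p=r.capture("wrist");s=r.state();R=np.array(s["tool_rot"])
for a in sys.argv[1:]:
    l,z=a.split("=");z=float(z)
    for d in r.landmark_of(l,p)[:2]: print(l,"lm",np.round(d["uv"]),round(d["score"],2),atz(p,d["uv"],z))
    for d in r.cut_out(l,p)[:2]:
        ys,xs=np.nonzero(d["pixels"]);W=np.array([atz(p,q,z)[:2] for q in zip(xs,ys)],np.float32)
        c,sz,_=cv2.minAreaRect(W);w,V=np.linalg.eigh(np.cov(W.T))
        print(l,"cut",np.round(d["uv"]),round(d["score"],2),"rect",c,sz,"ang",np.degrees(np.arctan2(V[1,1],V[0,1])).round(1),"in tool",R.T@(np.array([*c,z])-s["tcp_pos"]))
E
python3 meas.py marker=.01 marker_center=.008 small_knob=.02 small_knob_center=.015 padlock=0 ball_knob=0 castor=0 large_knob=0
```

```text
marker lm [227.  81.] 0.93 [0.3713 0.3062 0.01  ]
marker lm [429. 143.] 0.41 [0.6392 0.228  0.01  ]
marker cut [226.  80.] 0.56 rect (0.37093275785446167, 0.30571502447128296) (0.01743367500603199, 0.13434197008609772) ang 91.6 in tool [ 0.1114 -0.0421  0.3113]
marker_center lm [225.  80.] 0.9 [0.3683 0.3078 0.008 ]
marker_center cut [227.  76.] 0.56 rect (0.3703788220882416, 0.3057541251182556) (0.01778421550989151, 0.13748221099376678) ang 91.6 in tool [ 0.1114 -0.0427  0.3133]
small_knob lm [427. 142.] 0.8 [0.6307 0.2301 0.02  ]
small_knob cut [319. 215.] 0.7 rect (0.49737784266471863, 0.12555918097496033) (0.028502177447080612, 0.031102236360311508) ang 115.7 in tool [-0.067   0.0869  0.3013]
small_knob_center lm [437. 137.] 0.93 [0.6457 0.2355 0.015 ]
small_knob_center cut [440. 139.] 0.89 rect (0.6510356068611145, 0.23197868466377258) (0.04003364220261574, 0.03934019058942795) ang 174.4 in tool [0.0416 0.239  0.3064]
padlock lm [246. 227.] 0.7 [0.3914 0.1019 0.    ]
padlock cut [253. 226.] 0.81 rect (0.3930068910121918, 0.10050695389509201) (0.06747987866401672, 0.0471013225615
[... 433 characters left out ...]
14631462097168) ang 140.2 in tool [-0.0741  0.0924  0.3213]
ball_knob cut [427.  35.] 0.53 rect (0.618573009967804, 0.3583393096923828) (0.055809371173381805, 0.05757424980401993) ang -161.9 in tool [0.1675 0.2048 0.3214]
castor lm [383. 206.] 0.91 [0.5937 0.1347 0.    ]
castor lm [413.  41.] 0.21 [0.603  0.3522 0.    ]
castor cut [394. 207.] 0.64 rect (0.6041949987411499, 0.12952381372451782) (0.06693167239427567, 0.04704715311527252) ang -143.0 in tool [-0.0615  0.1936  0.3214]
large_knob lm [411.  46.] 0.73 [0.6013 0.3466 0.    ]
large_knob cut [428.  35.] 0.83 rect (0.6186866164207458, 0.358338326215744) (0.05580942705273628, 0.057801563292741776) ang 179.3 in tool [0.1675 0.2049 0.3214]
```

```bash
python3 -m handwheel '[[0,35,-13,0,-0.02],[0,75,-28,0,-0.04],[0,111,-42,10,-0.04],[0,111,-42,45,-0.04],[0,111,-42,80,-0.04],[0,111,-42,115,-0.04],[0,111,-42,145,-0.04],[0,111,-42,155,-0.04],[0,111,-42,155,-0.04],[0,111,-42,155,-0.04]]' 40
python3 - <<'E'
from h import *
print(r.finger_overhang)
np.set_printoptions(precision=4,suppress=True)
p=r.capture("wrist");s=r.state();R=np.array(s["tool_rot"])
save(p,"m1.png");print([proj(p,s["tcp_pos"]+R@np.array([x,0,.157])) for x in(-.04,0,.04,.08)])
E
```

```text
time_s: 13.48
tcp_pos: [0.3735, 0.3032, 0.1671]
tool_rot: [[-0.019, 1.0, -0.0], [1.0, 0.019, 0.001], [0.001, -0.0, -1.0]]
force: [-0.4, 0.0, -0.2]
grip_width: 0.496
0.0726
[array([259.0314, 244.5652]), array([259.0866, 202.3062]), array([259.1478, 155.4715]), array([259.2161, 103.2754])]
```

View pics/m1.png

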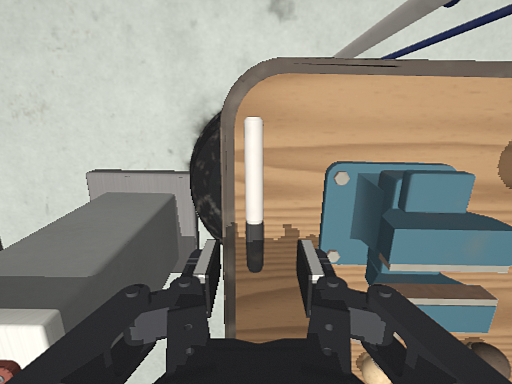

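The marker's axis is at column 254, ends at rows 117 and 272, and the gripper line is at column 259. The vise base edge, at column 320, clears the fingers.

```bash
python3 -m handwheel '[[0,1,-4,25,0],[0,1,-4,55,0],[0,1,-4,75,0],[0,1,-4,86,0],[0,1,-4,90,0],[0,1,-4,90,0],[-0.5,1,-4,90,0],[-1,1,-4,90,0],[-1,1,-4,90,0],[-1,1,-4,90,0],[-1,1,-4,90,0],[-1,1,-4,90,0]]' 40
python3 -m handwheel '[[-1,0,0,-10,0],[-1,0,0,-40,0],[-1,0,0,-80,0],[-1,0,0,-120,0],[-1,0,0,-160,0],[-1,0,0,-170,0]]'
```

```text
time_s: 14.53
tcp_pos: [0.37, 0.3043, 0.0777]
tool_rot: [[-0.019, 1.0, 0.002], [1.0, 0.019, 0.001], [0.001, 0.002, -1.0]]
force: [-0.4, -1.6, 7.2]
grip_width: 0.16
time_s: 15.03
tcp_pos: [0.3702, 0.3059, 0.2532]
tool_rot: [[-0.02, 1.0, 0.008], [1.0, 0.02, 0.004], [0.004, 0.008, -1.0]]
force: [1.5, 0.7, 0.4]
grip_width: 0.158
```

```bash
python3 -m handwheel '[[-1,-22,11,0,0.12],[-1,-50,25,0,0.24],[-1,-80,41,0,0.36],[-1,-112,57,0,0.48],[-1,-145,74,0,0.60],[-1,-178,91,0,0.72],[-1,-210,107,0,0.84],[-1,-243,124,0,0.96],[-1,-276,140,0,1.08],[-1,-308,157,0,1.2],[-1,-336,171,0,1.32],[-1,-336,171,0,1.44]]'
python3 -m handwheel '[[-1,0,0,10,0.04],[-1,0,0,35,0.04],[-1,0,0,60,0.04],[-1,0,0,75,0.04],[-1,0,0,75,0.04]]'
python3 look.py b1.png
```

```text
time_s: 16.03
tcp_pos: [0.5483, -0.0361, 0.2466]
tool_rot: [[0.991, 0.136, 0.001], [0.136, -0.991, -0.002], [0.001, 0.002, -1.0]]
force: [-1.8, -1.2, -0.3]
grip_width: 0.157
time_s: 16.45
tcp_pos: [0.5447, -0.0289, 0.1687]
tool_rot: [[0.994, 0.11, -0.005], [0.11, -0.994, 0.001], [-0.005, -0.001, -1.0]]
force: [-0.8, -0.0, -0.1]
grip_width: 0.158
16.45 [ 0.5447 -0.0289  0.1687] [[ 0.9939  0.1098 -0.0046]
 [ 0.1098 -0.9939  0.0009]
 [-0.0045 -0.0014 -1.    ]] [-0.834  -0.0414 -0.113 ] 0.15760824091830378
cam [ 0.0785  0.0009 -0.0703] [[-0.0001 -0.9517 -0.3072]
 [ 1.     -0.0001  0.0002]
 [-0.0002 -0.3072  0.9517]]
```

View pics/b1.png

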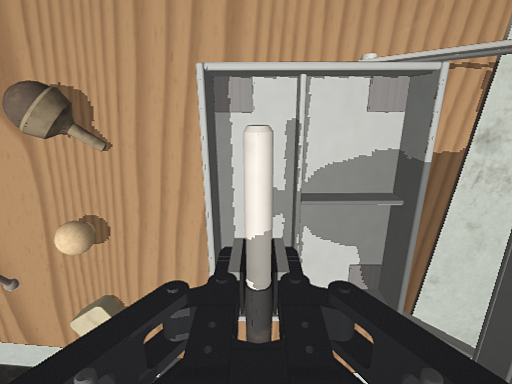

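The view looks down into the box: the marker is over the long bay, whose divider is at column 302. The outer rim corners are at (198,66) and (447,64).

Run:
```python
from h import *
np.set_printoptions(precision=4,suppress=True)
p=r.capture("wrist");s=r.state();R=np.array(s["tool_rot"])
for q,z in[((198,65),.045),((447,64),.045),((302,74),.027),((301,200),.027),((258.5,127),.115),((403,202),.027)]: print(q,R.T@(atz(p,q,z)-s["tcp_pos"]))
```

```text
(198, 65) [ 0.1028 -0.0374  0.1269]
(447, 64) [0.1033 0.1207 0.1268]
(302, 74) [0.0993 0.0315 0.1449]
(301, 200) [0.0063 0.0352 0.1449]
(258.5, 127) [0.0693 0.001  0.0569]
(403, 202) [0.0046 0.1173 0.1448]
```

```bash
python3 -m handwheel '[[-1,3,-1,20,0],[-1,3,-1,45,0],[-1,3,-1,65,0],[-1,3,-1,77,0],[-1,3,-1,83,0],[-1,3,-1,84,0],[-1,3,-1,84,0]]'
python3 -m handwheel '[[-0.55,0,0,0,0],[-0.42,0,0,0,0],[-0.42,0,0,0,0],[-0.42,0,0,0,0],[-0.42,0,0,0,0],[-0.42,0,0,-15,0],[-0.42,0,0,-45,0],[-0.42,0,0,-85,0],[-0.42,0,0,-125,0],[0,0,0,-165,0],[0,0,0,-165,0]]'
python3 meas.py marker=.013
python3 - <<'E'
from h import *
s=r.state();R=np.array(s["tool_rot"])
print("to knob hover",R.T@(np.array([.649,.231,.25])-s["tcp_pos"]))
E
```

```text
time_s: 17.13
tcp_pos: [0.5501, -0.0276, 0.0883]
tool_rot: [[0.994, 0.11, 0.001], [0.11, -0.994, -0.0], [0.001, 0.0, -1.0]]
force: [-0.0, -0.2, -0.4]
grip_width: 0.161
time_s: 18.05
tcp_pos: [0.5525, -0.0272, 0.2608]
tool_rot: [[0.994, 0.11, 0.012], [0.11, -0.994, -0.001], [0.011, 0.002, -1.0]]
force: [1.0, -0.3, -0.2]
grip_width: 0.5
marker lm [254. 178.] 0.7 [ 0.5551 -0.0239  0.013 ]
marker cut [258. 176.] 0.88 rect (0.5516546368598938, -0.028573449701070786) (0.137680783867836, 0.01796751283109188) ang -172.9 in tool [-0.0018  0.0007  0.2441]
to knob hover [ 0.12734872 -0.24629261  0.00241589]
```

The marker lies centred in the long bay. Before reaching for the small knob I'll check the carton's clearance.

Run:
```python
from h import *
np.set_printoptions(precision=3,suppress=True)
p=r.capture("scene");save(p,"c.png")
a=cv2.imread("pics/c.png")[85:265,90:330]
cv2.imwrite("pics/c2.png",cv2.resize(a,None,fx=3,fy=3,interpolation=cv2.INTER_CUBIC))
for q in[(180,206),(180,207),(240,180)]: print(q,atz(p,q,0))
```

```text
(180, 206) [0.737 0.172 0.   ]
(180, 207) [0.732 0.175 0.   ]
(240, 180) [ 0.725 -0.065  0.   ]
```

View pics/c2.png

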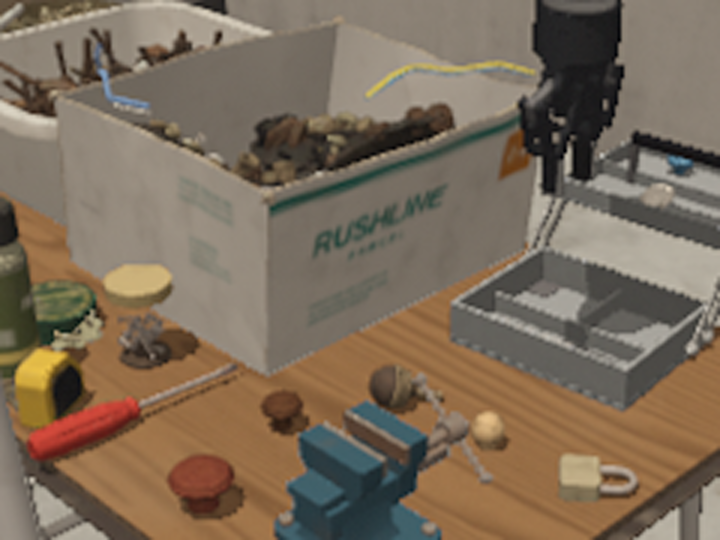

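The carton's near corner is at about (.725,.18) and its face at x≈.725, so the fingers over the knob at x=.65 clear it.

```bash
python3 -m handwheel '[[0.4,12,-24,0,0],[0.4,30,-58,0,0],[0.4,48,-94,0,0],[0.4,66,-130,0,0],[0.4,84,-165,0,0],[0.4,102,-200,0,0],[0.4,118,-230,0,0],[0.4,127,-246,10,0],[0.4,127,-246,45,0],[0.4,127,-246,80,0],[0.4,127,-246,90,0],[0.4,127,-246,90,0]]' 40
python3 meas.py small_knob=.02 small_knob_center=.015
python3 -c "
from h import *
p=r.capture('wrist');s=r.state();R=np.array(s['tool_rot']);save(p,'k1.png');print(s['tcp_pos'],[proj(p,s['tcp_pos']+R@np.array([0,y,s['tcp_pos'][2]-.02])) for y in(-.019,0,.019)])"
```

```text
time_s: 19.25
tcp_pos: [0.6464, 0.2295, 0.1571]
tool_rot: [[0.994, 0.11, -0.008], [0.11, -0.994, -0.003], [-0.009, 0.002, -1.0]]
force: [0.3, -0.4, -0.0]
grip_width: 0.699
small_knob lm [252. 203.] 0.98 [0.6521 0.2334 0.02  ]
small_knob cut [252. 211.] 0.73 rect (0.6446241140365601, 0.2325015664100647) (0.037060800939798355, 0.037256259471178055) ang 125.5 in tool [-0.0023 -0.0029  0.1403]
small_knob_center lm [249. 208.] 0.83 [0.6457 0.2353 0.015 ]
small_knob_center cut [252. 211.] 0.59 rect (0.6427618265151978, 0.23260806500911713) (0.038373928517103195, 0.0380658283829689) ang 69.9 in tool [-0.0041 -0.0032  0.1453]
[0.64962547 0.23093174 0.16452699] [array([233.75522845, 208.41922433]), array([257.08063622, 208.41727236]), array([280.40577083, 208.4153204 ])]
```

View pics/k1.png

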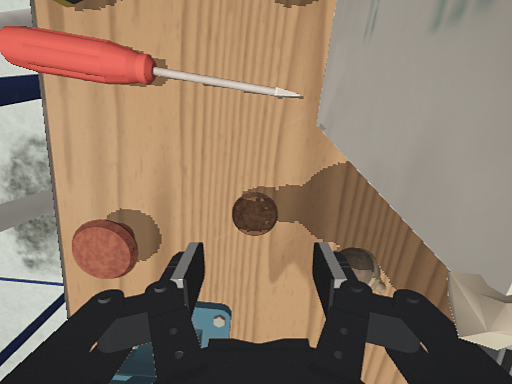

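The knob is centred at (255,213), while the finger axis projects to (257,208), so the offset is small. The neighbours are clear of the fingers.

```bash
python3 -m handwheel '[[0.2,-3,-2,25,0],[0.2,-3,-2,50,0],[0.2,-3,-2,70,0],[0.2,-3,-2,79,0],[0.2,-3,-2,82,0],[0.2,-3,-2,82,0],[0.2,-3,-2,82,0]]' 40
```

```text
time_s: 20.13
tcp_pos: [0.6463, 0.2328, 0.0819]
tool_rot: [[0.994, 0.109, 0.002], [0.109, -0.994, 0.001], [0.002, -0.001, -1.0]]
force: [-0.8, 0.3, 1.3]
grip_width: 0.601
```

```bash
python3 -m handwheel '[[0,0,0,1,0],[-0.3,0,0,1,0],[-1,0,0,1,0],[-1,0,0,1,0],[-1,0,0,1,0],[-1,0,0,1,0],[-1,0,0,-10,0],[-1,0,0,-40,0],[-1,0,0,-80,0],[-1,0,0,-120,0],[-1,0,0,-140,0],[-1,0,0,-140,0]]' 40
python3 - <<'E'
from h import *
np.set_printoptions(precision=4,suppress=True)
s=r.state();R=np.array(s["tool_rot"]);ex=np.array([.1095,-.994]);ey=np.array([.994,.1095])
t=np.array([.5533,-.0699])+.034*ex-.0485*ey
print(t,s["tcp_pos"],s["grip_width"],R.T@(np.array([*t,.2])-s["tcp_pos"]))
E
```

```text
time_s: 21.13
tcp_pos: [0.6474, 0.2338, 0.228]
tool_rot: [[0.994, 0.11, 0.009], [0.109, -0.994, 0.004], [0.01, -0.003, -1.0]]
force: [-0.1, 0.4, -0.3]
grip_width: 0.398
[ 0.5088 -0.109 ] [0.6474 0.2338 0.228 ] 0.398235498928281 [-0.1756  0.3256  0.0255]
```

```bash
python3 -m handwheel '[[-1,-10,18,0,0],[-1,-26,48,0,0],[-1,-44,81,0,0],[-1,-62,115,0,0],[-1,-80,149,0,0],[-1,-99,183,0,0],[-1,-117,217,0,0],[-1,-135,251,0,0],[-1,-153,284,0,0],[-1,-168,312,0,0],[-1,-175,325,20,0],[-1,-175,325,40,0]]'
python3 look.py b2.png
```

```text
time_s: 22.13
tcp_pos: [0.5061, -0.1145, 0.181]
tool_rot: [[0.995, 0.103, 0.002], [0.103, -0.995, -0.003], [0.002, 0.003, -1.0]]
force: [-0.4, -0.0, -2.0]
grip_width: 0.395
22.1333 [ 0.5061 -0.1145  0.181 ] [[ 0.9946  0.1034  0.002 ]
 [ 0.1034 -0.9946 -0.0028]
 [ 0.0017  0.003  -1.    ]] [-0.3973 -0.0442 -1.9856] 0.39477636716167425
cam [ 0.0785  0.0009 -0.0703] [[-0.     -0.9517 -0.3071]
 [ 1.     -0.0001  0.0002]
 [-0.0002 -0.3071  0.9517]]
```

View pics/b2.png

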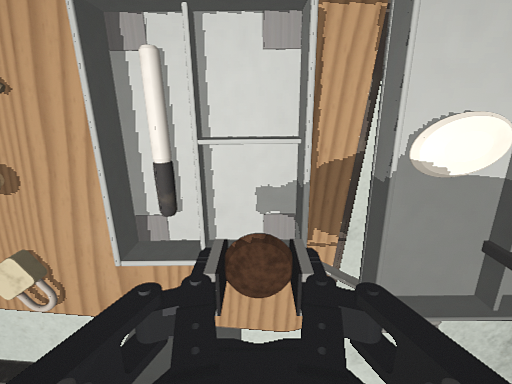

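The knob is held over the near bay. The cross wall is at row 141, the long divider at column ~200 and the right wall at column ~305. The marker lies in the long bay.

Run:
```python
from h import *
np.set_printoptions(precision=4,suppress=True)
p=r.capture("wrist");s=r.state();R=np.array(s["tool_rot"]);print(s["tcp_pos"])
im=np.array(p["pixels"]);save(p,"b3.png")
for q,z in[((250,141),.027),((200,200),.027),((118,264),.045),((68,0),.045)]: print(q,R.T@(atz(p,q,z)-s["tcp_pos"]))
ex=np.array([.1095,-.994]);ey=np.array([.994,.1095]);t=np.array([.5533,-.0699])+.034*ex-.0485*ey
print(R.T@(np.array([*t,.085])-s["tcp_pos"]))
```

```text
[ 0.505  -0.1104  0.1779]
(250, 141) [ 0.0531 -0.0035  0.1507]
(200, 200) [ 0.0052 -0.0453  0.151 ]
(118, 264) [-0.044  -0.1122  0.1333]
(68, 0) [ 0.1408 -0.1138  0.1325]
[ 0.0043 -0.0009  0.0929]
```

```bash
python3 -m handwheel '[[-1,4,-1,15,0],[-1,4,-1,40,0],[-1,4,-1,62,0],[-1,4,-1,78,0],[-1,4,-1,86,0],[-1,4,-1,89,0],[-1,4,-1,90,0],[-1,4,-1,90,0]]'
```

```text
time_s: 22.9
tcp_pos: [0.5118, -0.1081, 0.0913]
tool_rot: [[0.994, 0.11, 0.001], [0.11, -0.994, -0.0], [0.001, 0.0, -1.0]]
force: [0.0, 0.5, -0.4]
grip_width: 0.398
```

```bash
python3 -m handwheel '[[-1,-2,0,3,0],[-1,-2,0,4,0],[-1,-2,0,4,0],[-0.1,-2,0,4,0],[0.02,-2,0,4,0],[0.02,-2,0,4,0],[0.02,-2,0,4,0],[0.02,-2,0,-10,0],[0.02,-2,0,-40,0],[0.02,-2,0,-80,0],[0.02,-2,0,-120,0],[0.02,-2,0,-170,0]]'
python3 -m handwheel '[[0,0,0,-40,0],[0,0,0,-40,0]]'
python3 meas.py small_knob=.025 tray_handle=.142
python3 - <<'E'
from h import *
p=r.capture("wrist");save(p,"b4.png");s=r.state();R=np.array(s["tool_rot"]);ex=np.array([.1095,-.994])
t=np.array([.5533,-.0699])+.1881*ex
print(s["tcp_pos"],R.T@(np.array([*t,.142+.054])-s["tcp_pos"]))
E
```

```text
time_s: 23.9
tcp_pos: [0.5085, -0.1084, 0.2534]
tool_rot: [[0.994, 0.11, -0.001], [0.11, -0.994, 0.0], [-0.001, -0.0, -1.0]]
force: [1.1, -0.8, -0.2]
grip_width: 0.505
time_s: 24.07
tcp_pos: [0.5118, -0.1086, 0.3004]
tool_rot: [[0.994, 0.11, 0.011], [0.11, -0.994, -0.003], [0.011, 0.004, -1.0]]
force: [1.4, 0.3, 0.9]
grip_width: 0.5
small_knob lm [254. 172.] 0.88 [ 0.515  -0.1051  0.025 ]
small_knob lm [259. 180.] 0.3 [ 0.5052 -0.1122  0.025 ]
small_knob cut [260. 183.] 0.86 rect (0.5078901052474976, -0.11103794723749161) (0.03630774840712547, 0.038152024149894714) ang 70.8 in tool [-0.0053  0.0012  0.2716]
small_knob cut [377. 140.] 0.64 rect (0.5732656717300415, -0.24835216999053955) (0.04287417605519295, 0.06919188797473907) ang 108.6 in tool [0.0447 0.1449 0.2724]
tray_handle lm [446. 152.] 0.85 [ 0.5737 -0.2584  0.142 ]
tray_handle cut [421. 133.] 0.95 rect (0.5782474279403687, -0.23534786701202393) (0.18971598148345947, 0.14785577356815338) ang -161.8 in tool [0.0519 0.1328 0.1554]
[ 0.50837202 -0.10850599  0.29031667] [0.04910916 0.15475022 0.09403246]
```

View pics/b4.png

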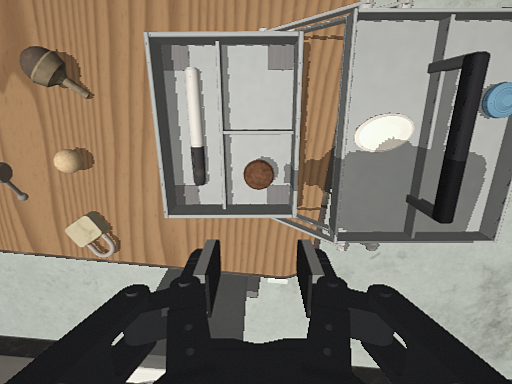

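The marker is in the long bay and the small knob stands upright in the near square bay. The oval and round knobs are in the open tray. Next I'll re-grip the handle.

```bash
python3 -m handwheel '[[0.3,8,25,0,0],[0.3,19,60,0,0],[0.3,30,97,0,0],[0.3,41,130,0,0],[0.3,48,150,0,0],[0.3,49,153,0,0],[0.3,49,153,20,0],[0.3,49,153,50,0],[0.3,49,153,75,0],[0.3,49,153,88,0],[0.3,49,153,93,0],[0.3,49,153,93,0]]' 40
python3 - <<'E'
from h import *
np.set_printoptions(precision=4,suppress=True)
p=r.capture("wrist");s=r.state();R=np.array(s["tool_rot"]);print(s["tcp_pos"],s["force"])
im=np.array(p["pixels"]).max(2)
for v in(150,180,210,235):
    xs=np.nonzero(im[v,205:320]<55)[0]+205
    if len(xs): print(v,xs.min(),xs.max(),(R.T@(atz(p,(xs.min()-.5,v),.149)-s["tcp_pos"]))[1],(R.T@(atz(p,(xs.max()+.5,v),.149)-s["tcp_pos"]))[1])
E
```

```text
time_s: 25.37
tcp_pos: [0.574, -0.2546, 0.1976]
tool_rot: [[0.994, 0.11, -0.002], [0.11, -0.994, 0.001], [-0.002, -0.002, -1.0]]
force: [-0.1, -0.3, 0.8]
grip_width: 0.649
[ 0.5747 -0.255   0.1991] [ 0.5934 -0.281   1.3173]
150 247 273 -0.004413733920682022 0.006963606529251835
180 248 273 -0.0041446375829517716 0.007184181693061016
210 248 272 -0.004307714746952554 0.006969282396704072
235 249 272 -0.00398787144733912 0.007165500923420406
```

```bash
python3 -m handwheel '[[0,0,1.5,1,0],[-0.5,0,1.5,1,0],[-1,0,1.5,1,0],[-1,0,1.5,1,0],[-1,0,1.5,1,0],[-1,0,1.5,1,0],[-1,0,1.5,1,0],[-1,0,1.5,1,0]]' 50
```

```text
time_s: 26.08
tcp_pos: [0.5751, -0.2558, 0.1991]
tool_rot: [[0.994, 0.111, 0.001], [0.111, -0.994, 0.001], [0.001, -0.001, -1.0]]
force: [-2.9, 3.8, 5.6]
grip_width: 0.131
```

```bash
python3 -m handwheel '[[-1,0,-1,-0.8,0],[-1,0,-4.1,-3.2,0],[-1,0,-8.8,-6.7,0],[-1,0,-18.2,-12.7,0],[-1,0,-28.2,-17.7,0],[-1,0,-38.5,-21.8,0],[-1,0,-49.2,-24.9,0],[-1,0,-60.1,-27.1,0],[-1,0,-71.1,-28.2,0],[-1,0,-79,-28.5,0],[-1,0,-82.3,-28.4,0],[-1,0,-82.3,-28.4,0]]'
```

```text
time_s: 27.08
tcp_pos: [0.5656, -0.1724, 0.2274]
tool_rot: [[0.994, 0.112, 0.0], [0.112, -0.994, 0.001], [0.0, -0.001, -1.0]]
force: [-1.5, 0.4, 9.8]
grip_width: 0.13
```

```bash
python3 -m handwheel '[[-1,0,-3,0.2,0],[-1,0,-11,0.9,0],[-1,0,-22,2.8,0],[-1,0,-32.7,5.7,0],[-1,0,-43.2,9.6,0],[-1,0,-53.2,14.4,0],[-1,0,-62.8,20.1,0],[-1,0,-71.7,26.6,0],[-1,0,-77,31,0],[-1,0,-80.1,34,0],[-1,0,-80.1,34,0],[-1,0,-80.1,34,0]]'
```

```text
time_s: 28.08
tcp_pos: [0.5565, -0.0924, 0.1915]
tool_rot: [[0.994, 0.112, -0.001], [0.112, -0.994, 0.003], [-0.001, -0.003, -1.0]]
force: [-0.2, 6.4, 2.5]
grip_width: 0.13
```

```bash
python3 -m handwheel '[[-1,0,-2,2,0],[-1,0,-5.6,6.1,0],[-1,0,-9,10.4,0],[-1,0,-12.5,14.8,0],[-1,0,-16.1,20.1,0],[-1,0,-18.6,24.1,0],[-1,0,-20.5,27.5,0],[-1,0,-21.4,29.2,0],[-1,0,-22.1,30.7,0],[-1,0,-22.9,32.3,0],[-1,0,-23.7,34,0],[-1,0,-23.7,34,0]]'
python3 -m handwheel '[[-1,0,-0.3,0.5,0],[-1,0,-0.5,1,0],[-1,0,-0.5,1,0]]'
```

```text
time_s: 29.08
tcp_pos: [0.5538, -0.069, 0.1575]
tool_rot: [[0.994, 0.112, -0.001], [0.112, -0.994, 0.002], [-0.001, -0.003, -1.0]]
force: [0.8, 7.5, -0.9]
grip_width: 0.133
time_s: 29.33
tcp_pos: [0.5539, -0.0689, 0.1573]
tool_rot: [[0.994, 0.111, -0.001], [0.111, -0.994, 0.002], [-0.001, -0.002, -1.0]]
force: [-2.0, 6.1, 7.2]
grip_width: 0.13
```

```bash
python3 -m handwheel '[[-0.5,0,0,0,0],[0,0,0,0,0],[0.3,0,0,0,0],[0.3,0,0,0,0],[0.3,0,0,-10,0],[0.3,0,0,-40,0],[0.3,0,0,-80,0],[0.3,0,0,-120,0],[0.3,0,0,-140,0],[0.3,0,0,-140,0],[0.3,0,0,-140,0]]'
python3 -m handwheel '[[0.5,-20,15,0,0],[0.5,-45,45,0,0],[0.5,-60,75,0,0],[0.5,-60,75,0,0],[0.5,-60,75,0,0],[0.5,-60,75,0,0]]'
python3 - <<'E'
from h import *
P=[r.capture(n)["pixels"] for n in("side","wrist")];q=r.capture("scene")["pixels"]
cv2.imwrite("pics/f.png",cv2.cvtColor(np.vstack([np.hstack([cv2.resize(x,(400,300)) for x in P]),np.hstack([cv2.resize(q[120:300,110:350],(400,300)),cv2.resize(P[0][170:320,190:390],(400,300))])]),cv2.COLOR_RGB2BGR))
E
```

```text
time_s: 30.25
tcp_pos: [0.5547, -0.0714, 0.2993]
tool_rot: [[0.994, 0.109, 0.003], [0.109, -0.994, -0.001], [0.003, 0.001, -1.0]]
force: [0.1, 0.5, -0.3]
grip_width: 0.648
time_s: 30.75
tcp_pos: [0.5026, -0.152, 0.2965]
tool_rot: [[0.994, 0.109, -0.001], [0.109, -0.994, 0.001], [-0.001, -0.001, -1.0]]
force: [-0.8, -0.8, 0.4]
grip_width: 0.748
```

View pics/f.png

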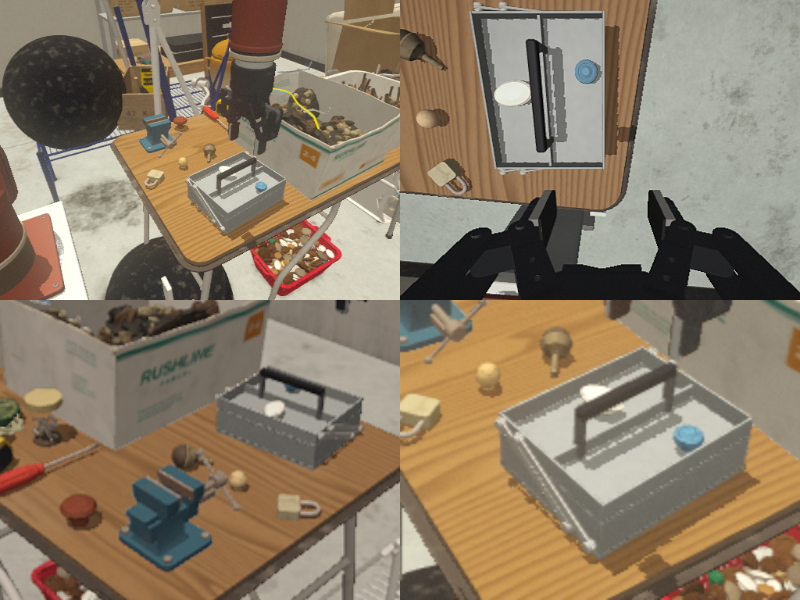

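The tray sits flush on the box, with the oval and blue knobs in it. The castor, ball knob, padlock, large knob and screwdriver look unmoved, and the gripper is clear.

```bash
python3 -c "
from workcell import r
print(r.state()['force']);print(r.finish_job())"
```

```text
[-0.0286911  -0.08499878 -0.03480348]
the job is handed in; nothing more can be done
None
```

The job is done and handed in at about 31 s. I opened the tray to its stop, put the marker in the long bay and the small knob in the near square bay, then lowered the tray onto the box and released it.

**Last checks:** Before closing, the wrist camera showed the marker in its bay and the knob upright in its own. The final pictures show the tray flush on the box with the oval and round knobs still in it. The other bench items look unmoved by eye; I did not re-measure their positions. The gripper is clear of everything and the force reads about 0 N.

**One mistake:** On the first lift I sent a set of rows with the sideways shift in the wrong column. This strained the handle, with about 57 N total on the wrist (limit 120 N). The bar slipped about 7 mm in the grip before I eased it back onto the arc. Nothing was displaced in the pictures taken right after.

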